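Put the washed canister covers back on their jars

TASK

The four brown stoneware jars are washed and their covers lie drying between them on the white shelf. Put each cover on the jar it fits, by size and shape, plug down and fully home so that its rim lies flat on the jar all round; set it down gently rather than dropping it. Leave the jars standing where they are, and do not disturb the egg timer or the tea glass among them.

Things in the scene. Friction and masses are not known exactly. Their poses are not given: they have to be found in the camera images.
- jar_bowl: Sugar bowl: the widest and a low jar, round, slightly bellied, with two small ear handles on its x axis reaching 64 mm from its centre. Loose, empty, open; wall 5 mm; sandy-brown stoneware like all jars and covers. Origin: centre of its underside, z up. Rim 104 mm outside, mouth 94 mm inside, rim 76 mm above the origin; 0.4 to 0.7 kg. Takes cover_bowl.
- jar_tall: Tall round straight jar. Loose, empty, open; wall 5 mm; sandy-brown stoneware like all jars and covers. Origin: centre of its underside, z up. 84 mm outside, mouth 74 mm inside, rim 112 mm above the origin; 0.45 to 0.8 kg. Takes cover_tall.
- jar_small: Small round straight jar, the smallest. Loose, empty, open; wall 5 mm; sandy-brown stoneware like all jars and covers. Origin: centre of its underside, z up. 64 mm outside, mouth 54 mm inside, rim 62 mm above the origin; 0.22 to 0.4 kg. Takes cover_small.
- jar_square: Square jar, sides along its x and y axes. Loose, empty, open; wall 5 mm; sandy-brown stoneware like all jars and covers. Origin: centre of its underside, z up. 84 x 84 mm outside, mouth 74 x 74 mm inside, rim 96 mm above the origin; 0.45 to 0.8 kg. Takes cover_square.
- cover_bowl: The largest round cover. Loose, plug down. Origin: centre of the plug's underside, z up. Plug 10 mm deep, 76 mm across at its foot, 84 mm on top; flange 108 mm across, 10 to 16 mm above the origin; dome to 19 mm; round knob on the axis, 26 mm across from 27 to 40 mm, top at 44 mm, neck 20 mm. Any yaw fits. 0.14 to 0.25 kg. Home on jar_bowl its origin is 66 mm above the jar's.
- cover_tall: The middle round cover. Loose, plug down. Origin: centre of the plug's underside, z up. Plug 10 mm deep, 56 mm across at its foot, 64 mm on top; flange 88 mm across, 10 to 16 mm above the origin; dome to 19 mm; round knob on the axis, 26 mm across from 27 to 40 mm, top at 44 mm, neck 20 mm. Any yaw fits. 0.1 to 0.19 kg. Home on jar_tall its origin is 102 mm above the jar's.
- cover_small: The smallest round cover. Loose, plug down. Origin: centre of the plug's underside, z up. Plug 10 mm deep, 36 mm across at its foot, 44 mm on top; flange 68 mm across, 10 to 16 mm above the origin; dome to 19 mm; round knob on the axis, 26 mm across from 27 to 40 mm, top at 44 mm, neck 20 mm. Any yaw fits. 0.07 to 0.12 kg. Home on jar_small its origin is 52 mm above the jar's.
- cover_square: The square cover. Loose, plug down. Origin: centre of the plug's underside, z up. Plug 64 x 64 mm, 10 mm deep; flange 88 x 88 mm, 10 to 16 mm above the origin; step to 19 mm; bar grip along its x axis, 44 mm long, 16 mm thick in y, top at 44 mm. Fits in any of four quarter turns, to about 7 degrees. 0.12 to 0.21 kg. Home on jar_square its origin is 86 mm above the jar's.
- timer: Chrome egg timer, not to be disturbed: round base 68 mm across, 22 mm high, with a dial and a bar grip along its x axis on top, 44 mm high in all. Loose, 0.18 kg. Origin: centre of its underside, z up.
- glass: Green tea glass, empty, not to be disturbed: an open cup 62 mm across at the rim, 88 mm high. Loose, 0.16 kg. Origin: centre of its underside, z up.
Things that resemble listed ones, but are neither listed nor needed, are in the scene too. What is shaped like the jar_square but red is not meant.

How it is judged:
At the end, for the whole second after the job is handed in: Each cover sits on its own jar: within 9 mm of its axis, 2.5 mm of its fully-home height, level to 0.06 rad, at rest, released; jars upright, at rest and within 30 mm of where they stood; egg timer and tea glass upright and within 30 mm of where they were (horizontal distance between cover_bowl and jar_bowl below 0.009 m and z of cover_bowl in the frame of jar_bowl between 0.0635 and 0.069 m and angle between each of cover_bowl, jar_bowl, cover_tall, jar_tall, cover_small, jar_small, cover_square, jar_square's own z axis and vertical below 0.06 rad and distance of each of jar_bowl, jar_tall, jar_small, jar_square, timer, glass from where it was at the start of the episode below 0.03 m and linear speed of each of cover_bowl, jar_bowl, cover_tall, jar_tall, cover_small, jar_small, cover_square, jar_square below 0.02 m/s and angular speed of each of cover_bowl, cover_tall, cover_small, cover_square below 0.2 rad/s and horizontal distance between cover_tall and jar_tall below 0.009 m and z of cover_tall in the frame of jar_tall between 0.0995 and 0.105 m and horizontal distance between cover_small and jar_small below 0.009 m and z of cover_small in the frame of jar_small between 0.0495 and 0.055 m and horizontal distance between cover_square and jar_square below 0.009 m and z of cover_square in the frame of jar_square between 0.0835 and 0.089 m and angle between each of timer, glass's own z axis and vertical below 0.1 rad); the robot touches nothing.
It fails at once if a jar is shifted more than 30 mm or tipped more than 17 degrees ((distance of jar_bowl from where it was at the start of the episode above 0.03 m or angle between jar_bowl's own z axis and vertical above 0.3 rad) or (distance of jar_tall from where it was at the start of the episode above 0.03 m or angle between jar_tall's own z axis and vertical above 0.3 rad) or (distance of jar_small from where it was at the start of the episode above 0.03 m or angle between jar_small's own z axis and vertical above 0.3 rad) or (distance of jar_square from where it was at the start of the episode above 0.03 m or angle between jar_square's own z axis and vertical above 0.3 rad)).
It fails at once if a cover is dropped on its jar: comes down faster than 0.5 m/s, as from more than 13 mm ((horizontal distance between cover_bowl and jar_bowl below 0.02 m and z of cover_bowl in the frame of jar_bowl between 0.056 and 0.096 m and linear speed of cover_bowl above 0.5 m/s) or (horizontal distance between cover_tall and jar_tall below 0.02 m and z of cover_tall in the frame of jar_tall between 0.092 and 0.132 m and linear speed of cover_tall above 0.5 m/s) or (horizontal distance between cover_small and jar_small below 0.02 m and z of cover_small in the frame of jar_small between 0.042 and 0.082 m and linear speed of cover_small above 0.5 m/s) or (horizontal distance between cover_square and jar_square below 0.02 m and z of cover_square in the frame of jar_square between 0.076 and 0.116 m and linear speed of cover_square above 0.5 m/s)).
It fails at once if the egg timer or the tea glass is shifted more than 30 mm or tipped over ((distance of timer from where it was at the start of the episode above 0.03 m or angle between timer's own z axis and vertical above 0.3 rad) or (distance of glass from where it was at the start of the episode above 0.03 m or angle between glass's own z axis and vertical above 0.3 rad)).
It also fails if it takes over 106 s, if anything falls off the work surface, if the arm or the gripper's body presses on something with over 40 N, if the wrist force passes 120 N, or if a joint passes its speed limit or range.

ROBOT

A 6-joint arm with a two-finger parallel gripper is mounted at the origin on the work surface. World frame = base frame: x ahead of the robot, y to its left, z up, the work surface at z = 0. Lengths are in m, angles in rad, forces in N, time in s.
With the tool pointing down it reaches from about 0.275 to 0.85 m from the base axis. Payload 19 kg.
Tool frame: the origin (TCP) lies midway between the tips of the shut fingers; the grasp point (between the pads) lies 19 mm behind it; z points along the fingers, x is the direction in which the jaws open and shut, and the axes are right-handed (so a half turn about z gives the same grasp; the last joint's range is limited). The gripper opens to 85 mm and grips with 20 to 120 N. Pads are 22 mm wide; open, the fingers measure 114 mm over their backs; the gripper's body (76 mm by 85 mm) begins 54 mm behind the grasp point. The pads swing forward as they close: fully open they stand 13 mm farther back than shut.
Start: joints at [1.036, 0.15, 1.437, -0, 1.554, -0.134], TCP at [0.224, 0.529, 0.231] pointing down, gripper open.
Joint ranges: [-2.8, 2.8], [-0.68, 2.1], [0.12, 2.68], [-1.39, 4.53], [0.16, 2.79], [-2.81, 2.81]. Speed limits (rad/s): [1.89, 1.89, 2.22, 3.01, 3.01, 3.01].

INTERFACE

Orientations are given as a rotation vector (axis times angle).
In Python, from workcell import r gives the robot as it stands.
- The arm moves only by the tool jog_arm, never from a script. Its argument "rows" is a list of rows, each a list of 3 entries, a list of its own where there are three numbers: the shift along the tool's x, y, z in m, then the turn, a rotation vector about the tool's x, y, z in rad, then the closure, from -1 (fully open) to 1 (shut). In form: [[[dx, dy, dz], [wx, wy, wz], grip], ...]. A call has exactly 10 rows; each row shifts and turns the commanded pose from where the row before left it, along the tool's axes as they then stand; what a row does not reach is not made up. A row lasts 1/8 s, in which the tool goes at most 62.5 mm and 10.7 degrees, less where a joint would pass 70% of its speed; a pose out of reach is approached as far as the arm can. A call is refused whole if a number of a shift passes 0.0625 or a number of a turn 0.188, either way. A call with a gripper value outside its range is refused whole. The fingers move at their own pace and stop on an object; "force" is the grip in N (left out, the last holds). Time passes only in rows, so rows that do not move let the fingers close, or fill a call up. It gives the time, the measured TCP pose, the force and the opening at its end, in the units of the state.
- r.state(): the state, without advancing time (a new reading comes with each control period).
- r.snapshot(name): name is "scene" or "top" or "wrist"; returns (picture, depth): 480x640x3 uint8, red, green, blue; 480x640 float32, m along the optical axis (not along the pixel's ray), 0 where there is no reading.
- r.get_calibration(name): a dict with "fx", "fy", "cx", "cy" (pixels), "k1" (the pictures are not rectified: a ray, as slopes to the right and down, at radius r is drawn at 1 + k1 r^2 times it, then the intrinsics apply), "pose" (4x4, takes a point from camera to world coordinates). Camera axes: x right, y down, z forward; pixel columns grow to the right and rows downward; lengths in m; the calibration is good to about 2 mm. A picture is of the moment at which its call begins: read the wrist's pose just before it. get_calibration takes no time and is no camera call; for the wrist camera it gives the pose at the moment of the call.
- r.sign_off(): hands the job in, once; it reports no verdict.
Trained networks look in the newest picture that a camera, given by its name, has taken for a name from the list of things; names that differ only in an ending like _2 or _b are one class to them, and where a whole thing is asked for, a point or a joint stands for the part that bears it (a point fixed in the world has none). Each returns a list of dicts, best first, with "confidence" (0 to 1); they miss things now and then, are a little off and sometimes report something else, mostly with a low value. They report only what shows in the picture. A call takes as long as a camera call. They do not tell look-alikes from the thing itself.
- r.regions_of(camera, target): "region" (480x640 bool, what is visible of it) and "xy" ([column, row] in pixels, amid what is visible of it).
The state is a dict: "t": time; "qpos": joint angles; "dq": joint speeds; "joint_torque": joint torques, N m; "tool_pos": TCP position; "tool_rot": TCP orientation; "contact_force": force on the tool from outside, world axes, zero at the start; "torque": the same for the moment, N m; "finger_gap": opening from 0.0 (shut) to 1.0 (fully open).
Only numpy, scipy, OpenCV 4.12 (cv2) and the standard library are available. Lean on these libraries where they do the work, as an engineer would, in place of code of your own. Each camera call takes 0.05 s, during which the arm holds its last target.

## Working session

There is one attempt and no reset: what is moved stays moved. The work goes in short steps, Python scripts to look and compute and a tool call to move; the robot and the scene stay as the last step left them, time stands still between calls to the robot, and variables do not carry over. Pictures are saved under pics/ and viewed, and the job is handed in when it is done.

Besides the shell and the picture viewer there is one more tool, called after "Emit:" as a command line: name --argument value ..., lists and objects as JSON in quotes. jog_arm: Moves the arm, as the interface text tells. Its arguments: {"type":"object","properties":{"rows":{"type":"array"},"force":{"type":"number"}},"required":["rows"]}

```bash
ls; mkdir -p pics; python3 - <<'E'
from workcell import r
import cv2
print(r.state())
for n in ("scene","top"):
    p,d=r.snapshot(n); cv2.imwrite(f"pics/{n}0.png",p[:,:,::-1]); 
    c=r.get_calibration(n); print(n,c)
    import numpy as np; np.savez(f"{n}0.npz",p=p,d=d)
E
```

```text
pics
{'t': 0.0, 'qpos': array([ 1.03599053e+00,  1.50983115e-01,  1.43798875e+00, -5.14527027e-06,
        1.55380257e+00, -1.33985696e-01]), 'dq': array([ 0.00049376,  0.00117991,  0.00086776, -0.00156094,  0.00036319,
       -0.00071172]), 'joint_torque': array([ 1.50647433e-03, -7.13050389e+01, -5.70875645e+01,  2.85799379e-04,
        8.84206354e-03, -6.78412206e-06]), 'tool_pos': array([0.2242425 , 0.52921935, 0.23069815]), 'tool_rot': array([ 2.61877063e+00,  1.73446727e+00, -1.66693399e-03]), 'contact_force': array([-0.17673958, -0.76562186,  0.58538021]), 'torque': array([ 0.00505589, -0.03196135, -0.00102437]), 'finger_gap': 0.9992285350681607}
scene {'fx': 622.7303360964478, 'fy': 622.7303360964478, 'cx': 314.8426471571804, 'cy': 249.47203192682727, 'k1': -0.07344273523618874, 'pose': array([[-0.69833133,  0.44675374, -0.55923559,  1.39344381],
       [ 0.71573354,  0.42746791, -0.55226505,  0.80639624],
       [-0.00767121, -0.78592766, -0.61827087,  0.92944489],
       [ 0.        ,  0.        ,  0.        ,  1.        ]])}
top {'fx': 489.31554373460153, 'fy': 489.31554373460153, 'cx': 312.94724683025316, 'cy': 227.6569353119743, 'k1': -0.13532075863801574, 'pose': array([[-0.02523146, -0.98591651,  0.16532396,  0.37373414],
       [-0.99959655,  0.0270395 ,  0.00869454,  0.0084062 ],
       [-0.01304236, -0.16503789, -0.98620099,  1.09667603],
       [ 0.        ,  0.        ,  0.        ,  1.        ]])}
```

View pics/scene0.png

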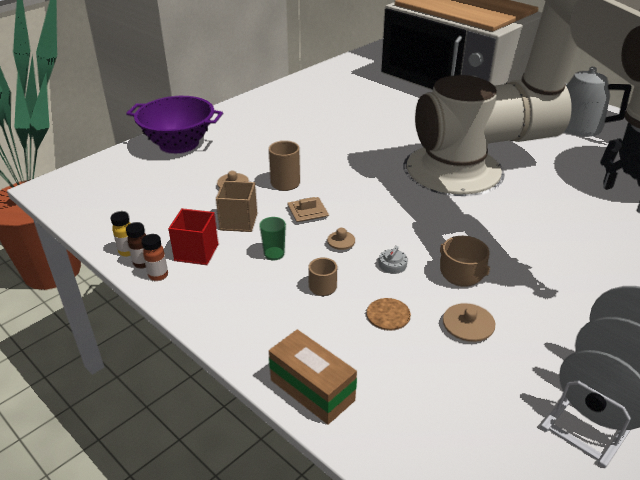

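View pics/top0.png

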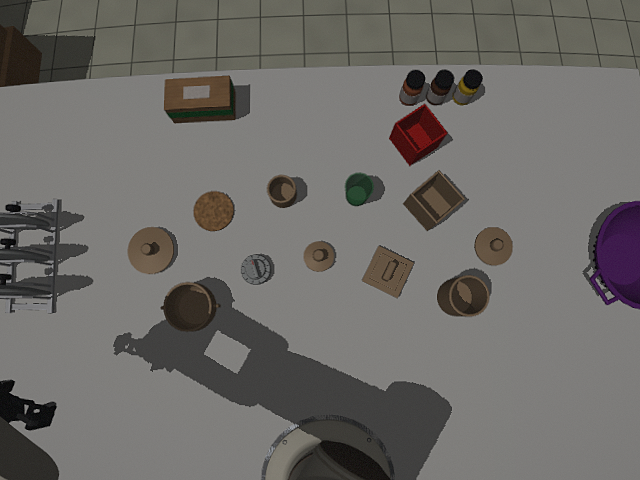

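The top view shows the jars at: bowl (190,306), tall (463,296), small (282,191), square (434,200). The covers are at: bowl (151,249), tall (494,246), small (319,256), square (388,271). Look-alikes to avoid are the red square box (418,135), the cork trivet (214,211) and the timer (255,269).

```bash
cat > h.py <<'E'
import numpy as np, cv2
from scipy.optimize import least_squares
def cloud(c,d,mask=None):
    v,u=np.nonzero((d>0) if mask is None else (mask&(d>0)))
    K=np.array([[c['fx'],0,c['cx']],[0,c['fy'],c['cy']],[0,0,1]])
    xy=cv2.undistortPoints(np.stack([u,v],1).astype(np.float64)[:,None],K,np.array([c['k1'],0,0,0,0.]))[:,0]
    z=d[v,u]; P=np.c_[xy*z[:,None],z]
    return P@c['pose'][:3,:3].T+c['pose'][:3,3]
def circ(p):
    f=lambda q:np.hypot(p[:,0]-q[0],p[:,1]-q[1])-q[2]
    c=(p.max(0)+p.min(0))/2
    return least_squares(f,[c[0],c[1],np.ptp(p[:,0])/2],loss='soft_l1',f_scale=.001).x
def edge(p,n=48):
    # outermost points by angle about the box middle
    c=(p.max(0)+p.min(0))/2; a=np.arctan2(p[:,1]-c[1],p[:,0]-c[0]); R=np.hypot(*(p-c).T)
    k=((a+np.pi)/(2*np.pi)*n).astype(int); o=[]
    for i in range(n):
        m=np.nonzero(k==i)[0]
        if len(m)>2: o.append(p[m[np.argmax(R[m])]])
    return np.array(o)
NAMES="jar_bowl jar_tall jar_small jar_square cover_bowl cover_tall cover_small cover_square timer glass".split()
ZT=dict(jar_bowl=.076,jar_tall=.112,jar_small=.062,jar_square=.096,cover_bowl=.016,cover_tall=.016,cover_small=.016,cover_square=.016,timer=.022,glass=.088)
E
python3 - <<'E'
from workcell import r
from h import *
for cam in ("top","scene"):
    p,d=r.snapshot(cam); c=r.get_calibration(cam)
    P=cloud(c,d); P=P[(P[:,2]<.02)&(P[:,2]>-.02)&(P[:,0]>.2)&(P[:,0]<.8)&(abs(P[:,1])<.5)]
    print(cam,"table z",np.median(P[:,2]))
    out={}
    for n in NAMES:
        for g in r.regions_of(cam,n)[:3]:
            q=cloud(c,d,g['region'].astype(bool)); 
            zt=ZT[n]
            top=q[abs(q[:,2]-zt)<.006]
            s=f"{n:13s} conf {g['confidence']:.2f} xy {np.round(g['xy'])} zmax {np.percentile(q[:,2],98) if len(q) else 0:.3f} n{len(top)}"
            if len(top)>10:
                s+=" circ "+str(np.round(circ(edge(top[:,:2])),4))
                if 'square' in n:
                    b=cv2.minAreaRect((top[:,:2]*1000).astype(np.float32)); s+=" rect "+str(np.round(np.array([*b[0],*b[1],b[2]]),1))
            k=q[q[:,2]>.034]
            if 'cover' in n and len(k)>5:
                s+=" knob "+str(np.round((k[:,:2].max(0)+k[:,:2].min(0))/2,4))
                b=cv2.minAreaRect((k[:,:2]*1000).astype(np.float32)); s+=" "+str(np.round(np.array([*b[0],*b[1],b[2]]),1))
            print(s)
E
```

```text
top table z 0.00021468614500341765
jar_bowl      conf 0.95 xy [189. 305.] zmax 0.078 n368 circ [0.3849 0.2854 0.0512]
jar_bowl      conf 0.44 xy [147. 252.] zmax 0.044 n0
jar_tall      conf 0.62 xy [466. 296.] zmax 0.114 n329 circ [ 0.3917 -0.294   0.0413]
jar_tall      conf 0.31 xy [189. 305.] zmax 0.078 n0
jar_small     conf 0.62 xy [281. 191.] zmax 0.064 n204 circ [0.6362 0.0852 0.0305]
jar_square    conf 0.94 xy [415. 135.] zmax 0.097 n359 circ [ 0.7553 -0.222   0.0456] rect [ 755.4 -222.8   85.    85.4   31.1]
jar_square    conf 0.63 xy [434. 200.] zmax 0.098 n370 circ [ 0.6019 -0.2469  0.045 ] rect [ 602.1 -246.9   83.4   85.4   38.2]
cover_bowl    conf 0.69 xy [148. 250.] zmax 0.044 n1528 circ [0.5143 0.3886 0.0532] knob [0.5141 0.3867] [514.1 386.6  25.   24.1   1.9]
cover_tall    conf 0.66 xy [492. 246.] zmax 0.045 n1003 circ [ 0.5028 -0.3887  0.0433] knob [ 0.5018 -0.3877] [ 501.2 -387.2   24.4   23.9   22.9]
cover_small   conf 0.69 xy [320. 254.] zmax 0.045 n596 circ [0.491  0.0086 0.033 ] knob [0.4915 0.0093] [491.5   9.3  23.9  24.3  88.5]
cover_square  conf 0.79 xy [387
[... 1365 characters left out ...]
 0.0396] knob [ 0.5541 -0.3451] [ 558.9 -345.   151.4   24.7   37.9]
cover_small   conf 0.86 xy [339. 238.] zmax 0.045 n330 circ [0.4956 0.0076 0.0334] knob [0.4945 0.0072] [494.2   7.4  25.4  27.2  85.1]
cover_square  conf 0.59 xy [309. 210.] zmax 0.043 n518 circ [ 0.4563 -0.1458  0.0492] rect [ 455.6 -145.1   97.8   90.1   61.6] knob [ 0.456  -0.1438] [ 457.5 -144.5   19.5   44.2   63.4]
timer         conf 0.84 xy [394. 263.] zmax 0.044 n290 circ [0.4698 0.148  0.0319]
glass         conf 0.89 xy [273. 235.] zmax 0.088 n130 circ [ 0.6328 -0.0828  0.0314]
glass         conf 0.65 xy [232. 176.] zmax 0.046 n0
glass         conf 0.47 xy [286. 166.] zmax 0.113 n206 circ [ 0.3951 -0.2961  0.0436]
```

```bash
python3 - <<'E'
import numpy as np, cv2
p=np.load("top0.npz")["p"][:,:,::-1]
cv2.imwrite("pics/crop1.png",cv2.resize(p[110:340,110:530],None,fx=1.85,fy=1.85,interpolation=cv2.INTER_CUBIC))
E
```

```text
(no output)
```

View pics/crop1.png

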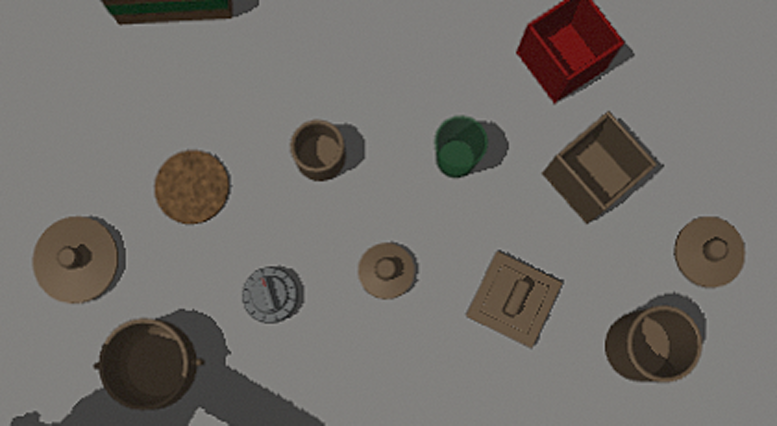

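All choices are confirmed in the crop: the covers have the right knobs or bar, and the brown square jar is the target. Next I'll check the dish rack's clearance before the first reach.

```bash
python3 - <<'E'
from h import *
from workcell import r
for n in("top","scene"):
    D=np.load(n+"0.npz"); P=cloud(r.get_calibration(n),D['d'])
    m=(P[:,2]>.03)&(P[:,1]>.44)&(P[:,1]<.9)&(P[:,0]>.33)&(P[:,0]<.7); q=P[m]; print(n,len(q), q.min(0),q.max(0))
    q=P[(P[:,2]>.02)&(P[:,0]>.3)&(P[:,0]<.8)&(abs(P[:,1])<.45)]; print(q.max(0))
R=r.state()['tool_rot']; M=cv2.Rodrigues(R)[0]; print(M, np.pi/2-np.arctan2(M[1,0],M[0,0]))
E
```

```text
top 2395 [0.40412263 0.58535279 0.03000384] [0.61179314 0.74643004 0.20000361]
[0.79987354 0.43379187 0.11716971]
scene 8608 [0.41573642 0.58482243 0.03006281] [0.61887368 0.76095556 0.20866748]
[0.79997972 0.43058225 0.11688951]
[[ 3.90177754e-01  9.20739547e-01 -8.38706251e-05]
 [ 9.20739539e-01 -3.90177762e-01 -1.24290064e-04]
 [-1.47163230e-04 -2.87277825e-05 -9.99999989e-01]] 0.40082464512020444
```

Emit:
jog_arm --force 40 --rows '[[[0,0,0.01],[0,0,-0.1336],-1],[[0,0,0.01],[0,0,-0.1336],-1],[[0,0,0.01],[0,0,-0.1336],-1],[[-0.047,0,0.01],[0,0,0],-1],[[-0.047,0.02,0.01],[0,0,0],-1],[[-0.047,0.04,0.01],[0,0,0],-1],[[0,0.058,0],[0,0,0],-1],[[0,0.058,0],[0,0,0],-1],[[0,0.058,0],[0,0,0],-1],[[0,0.058,0],[0,0,0],-1]]'

```text
t: 2.45
tool_pos: [0.5183, 0.3881, 0.1713]
tool_rot: [2.222, 2.221, 0.0]
contact_force: [-0.1, 0.6, 0.6]
finger_gap: 0.999
```

```bash
python3 - <<'E'
from workcell import r
from h import *
s=r.state();print(s['t'],s['tool_pos'],s['tool_rot'],s['contact_force'])
c=r.get_calibration("wrist"); p,d=r.snapshot("wrist"); cv2.imwrite("pics/w1.png",p[:,:,::-1])
print(c['pose'])
for g in r.regions_of("wrist","cover_bowl"):
    q=cloud(c,d,g['region'].astype(bool)); print(g['confidence'],g['xy'],q.min(0),q.max(0))
    t=q[abs(q[:,2]-.016)<.006]; print(circ(edge(t[:,:2])) if len(t)>10 else 0)
    k=q[q[:,2]>.034]; 
    if len(k)>10: print(k.min(0),k.max(0),(k.min(0)+k.max(0))/2)
E
```

```text
2.45 [0.51829767 0.38812357 0.17126653] [2.22167533e+00 2.22119782e+00 2.92725115e-04] [-0.09785101  0.59431411  0.55364952]
[[-9.90841979e-04  9.55442000e-01  2.95177240e-01  4.42125601e-01]
 [ 9.99999284e-01  1.14479803e-03 -3.48762827e-04  3.88697217e-01]
 [-6.71140976e-04  2.95176683e-01 -9.55442450e-01  3.14127240e-01]
 [ 0.00000000e+00  0.00000000e+00  0.00000000e+00  1.00000000e+00]]
0.66 [322.4, 215.4] [ 0.46066691  0.33356701 -0.00156569] [0.57513808 0.44537596 0.04630603]
[0.51450481 0.38826969 0.05351548]
[0.50077618 0.37598134 0.03403538] [0.52706392 0.4011681  0.04630603] [0.51392005 0.38857472 0.0401707 ]
```

View pics/w1.png

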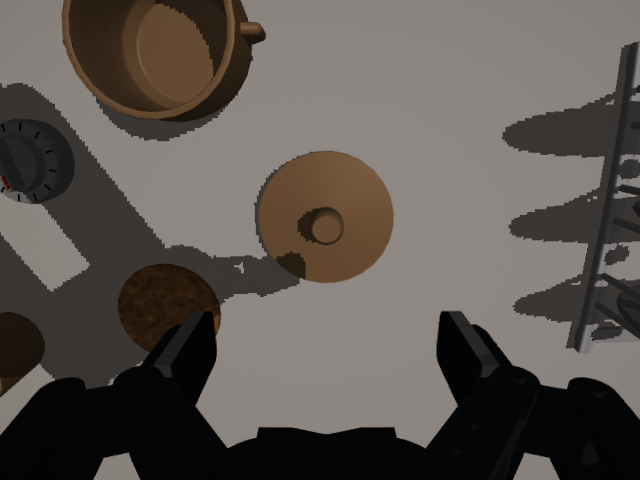

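The wrist view shows the cover knob at (325,226) between the open jaws, at about (0.515, 0.388). I'll descend and grip.

Emit:
jog_arm --force 40 --rows '[[[0,-0.0035,0.04],[0,0,0],-1],[[0,0,0.04],[0,0,0],-1],[[0,0,0.035],[0,0,0],-1],[[0,0,0.02],[0,0,0],-1],[[0,0,0.012],[0,0,0],-1],[[0,0,0],[0,0,0],1],[[0,0,0],[0,0,0],1],[[0,0,0],[0,0,0],1],[[0,0,0],[0,0,0],1],[[0,0,0],[0,0,0],1]]'

```text
t: 3.8
tool_pos: [0.5132, 0.3887, 0.0253]
tool_rot: [2.221, 2.221, 0.002]
contact_force: [-1.2, -0.6, 6.7]
finger_gap: 0.286
```

Emit:
jog_arm --rows '[[[0,0,-0.01],[0,0,0],1],[[0,0,-0.03],[0,0,0],1],[[0,0,-0.05],[0,0,0],1],[[0,0,-0.035],[0,0,0],1],[[0,0,0],[0,0,0],1],[[-0.03,-0.037,0],[0,0,0],1],[[-0.037,-0.045,0],[0,0,0],1],[[-0.036,-0.044,0],[0,0,0],1],[[0,0,0],[0,0,0],1],[[0,0,0],[0,0,0],1]]'

```text
t: 5.05
tool_pos: [0.3871, 0.2855, 0.1494]
tool_rot: [2.222, 2.221, 0.001]
contact_force: [0.6, 0.7, -0.4]
finger_gap: 0.28
```

```bash
cat > look.py <<'E'
import sys
from workcell import r
from h import *
tag=sys.argv[1]; names=sys.argv[2:]
s=r.state();print(s['t'],s['tool_pos'],s['tool_rot'],s['contact_force'],s['finger_gap'])
for cam in("scene","wrist"):
    c=r.get_calibration(cam); p,d=r.snapshot(cam); cv2.imwrite(f"pics/{tag}_{cam}.png",p[:,:,::-1])
    for n in names:
        for g in r.regions_of(cam,n)[:2]:
            q=cloud(c,d,g['region'].astype(bool)); print(cam,n,g['confidence'],g['xy'],np.round(np.percentile(q,2,0),3),np.round(np.percentile(q,98,0),3))
            if 'jar' in n:
                t=q[abs(q[:,2]-ZT[n])<.006]
                if len(t)>10: print('  circ',np.round(circ(edge(t[:,:2])),4), np.round(np.array(cv2.minAreaRect((t[:,:2]*1000).astype(np.float32))[0]),1))
a=cv2.imread(f"pics/{tag}_scene.png");b=cv2.imread(f"pics/{tag}_wrist.png")
cv2.imwrite(f"pics/{tag}.png",np.hstack([cv2.resize(a[60:420,100:580],(400,300)),cv2.resize(b,(400,300))]))
E
python3 look.py w2 jar_bowl cover_bowl
```

```text
5.05 [0.38709867 0.28554902 0.14937846] [2.22159190e+00 2.22110307e+00 7.80210128e-04] [ 0.61785013  0.73833107 -0.40378902] 0.28027466236563503
scene jar_bowl 0.7 [459.4, 261.6] [0.338 0.237 0.009] [0.441 0.338 0.076]
  circ [0.3907 0.2859 0.051 ] [397.7 289.2]
scene cover_bowl 0.58 [473.4, 228.0] [0.344 0.238 0.134] [0.443 0.334 0.167]
wrist jar_bowl 0.63 [321.1, 180.0] [0.334 0.247 0.005] [0.357 0.32  0.077]
  circ [0.3849 0.2852 0.0511] [344.1 283.3]
wrist cover_bowl 0.55 [323.0, 278.9] [0.338 0.237 0.139] [0.437 0.335 0.168]
```

View pics/w2.png

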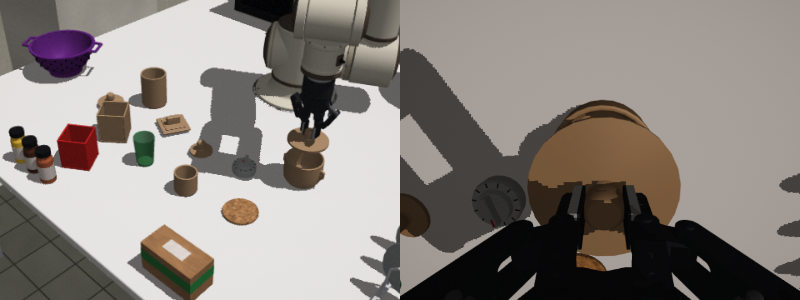

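The cover is held level above the bowl jar in both views. Lowering it.

Emit:
jog_arm --rows '[[[0,0,0.02],[0,0,0],1],[[0,0,0.02],[0,0,0],1],[[0,0,0.008],[0,0,0],1],[[0,0,0.004],[0,0,0],1],[[0,0,0.002],[0,0,0],1],[[0,0,0.001],[0,0,0],1],[[0,0,0.001],[0,0,0],1],[[0,0,0.001],[0,0,0],1],[[0,0,0.001],[0,0,0],1],[[0,0,0],[0,0,0],1]]'

```text
t: 6.6
tool_pos: [0.3869, 0.2854, 0.0913]
tool_rot: [2.221, 2.221, 0.0]
contact_force: [-0.3, 0.0, -0.5]
finger_gap: 0.284
```

Emit:
jog_arm --rows '[[[0,0,0.001],[0,0,0],1],[[0,0,0.0005],[0,0,0],1],[[0,0,0],[0,0,0],0.2],[[0,0,0],[0,0,0],-0.2],[[0,0,0],[0,0,0],-1],[[0,0,0],[0,0,0],-1],[[0,0,0],[0,0,0],-1],[[0,0,-0.03],[0,0,0],-1],[[0,0,-0.04],[0,0,0],-1],[[0,0,-0.01],[0,0,0],-1]]'

```text
t: 7.85
tool_pos: [0.3876, 0.2858, 0.1721]
tool_rot: [2.221, 2.221, 0.005]
contact_force: [1.2, -0.4, -1.1]
finger_gap: 0.999
```

```bash
python3 look.py w3 jar_bowl cover_bowl
```

```text
7.85 [0.38756678 0.2858203  0.17211203] [2.22064658 2.22076442 0.00492608] [ 1.17521865 -0.37664852 -1.1354681 ] 0.9992759392071211
scene jar_bowl 0.95 [460.8, 273.5] [0.383 0.25  0.002] [0.441 0.345 0.071]
  circ [0.3732 0.2698 0.0767] [430.5 301.4]
scene jar_bowl 0.39 [307.9, 210.3] [ 0.411 -0.19   0.001] [ 0.507 -0.095  0.043]
scene cover_bowl 0.83 [466.9, 248.7] [0.345 0.238 0.076] [0.442 0.335 0.109]
wrist jar_bowl 0.56 [321.5, 168.6] [0.333 0.224 0.037] [0.387 0.346 0.076]
  circ [0.3863 0.2851 0.0523] [338.9 279.4]
wrist cover_bowl 0.62 [326.5, 247.7] [0.339 0.238 0.081] [0.436 0.334 0.11 ]
wrist cover_bowl 0.6 [163.4, 305.5] [0.433 0.119 0.004] [0.483 0.179 0.045]
```

View pics/w3.png

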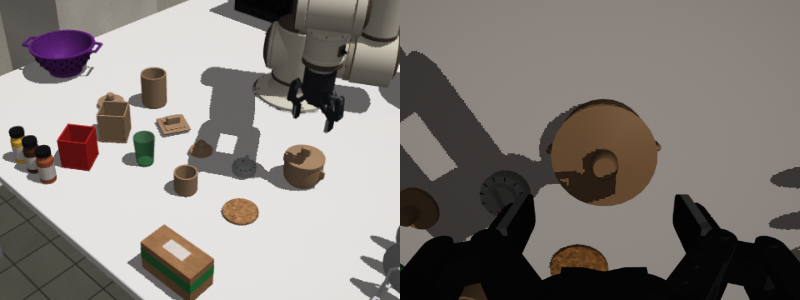

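The wrist view shows the bowl cover home on its jar, flat, with its knob top at 0.110. Next is the small cover.

Emit:
jog_arm --rows '[[[-0.046,0.0176,0],[0,0,0],-1],[[-0.046,0.0176,0],[0,0,0],-1],[[-0.046,0.0176,0],[0,0,0],-1],[[-0.046,0.0176,0],[0,0,0],-1],[[-0.046,0.0176,0],[0,0,0],-1],[[-0.047,0.0176,0.01],[0,0,0],-1],[[0,0,0.03],[0,0,0],-1],[[0,0,0.03],[0,0,0],-1],[[0,0,0.03],[0,0,0],-1],[[0,0,0.01],[0,0,0],-1]]'

```text
t: 9.4
tool_pos: [0.4912, 0.0085, 0.0576]
tool_rot: [-2.22, -2.219, 0.004]
contact_force: [-0.0, 0.2, 1.1]
finger_gap: 0.999
```

Emit:
jog_arm --rows '[[[0,0.002,0.02],[0,0,0],-1],[[0,0,0.01],[0,0,0],-1],[[0,0,0.002],[0,0,0],-1],[[0,0,0],[0,0,0],1],[[0,0,0],[0,0,0],1],[[0,0,0],[0,0,0],1],[[0,0,0],[0,0,0],1],[[0,0,0],[0,0,0],1],[[0,0,-0.01],[0,0,0],1],[[0,0,-0.03],[0,0,0],1]]'

```text
t: 10.65
tool_pos: [0.4936, 0.0085, 0.0677]
tool_rot: [-2.22, -2.22, 0.003]
contact_force: [0.6, -0.6, -0.2]
finger_gap: 0.283
```

Emit:
jog_arm --rows '[[[0,0,-0.04],[0,0,0],1],[[0.01,0.02,-0.035],[0,0,0],1],[[0.022,0.04,0],[0,0,0],1],[[0.022,0.042,0],[0,0,0],1],[[0.022,0.042,0],[0,0,0],1],[[0,0,0.015],[0,0,0],1],[[0,0,0.015],[0,0,0],1],[[0,0,0],[0,0,0],1],[[0,0,0],[0,0,0],1],[[0,0,0],[0,0,0],1]]'

```text
t: 11.9
tool_pos: [0.6385, 0.0842, 0.1137]
tool_rot: [2.221, 2.22, 0.001]
contact_force: [0.8, -0.7, -1.4]
finger_gap: 0.282
```

```bash
python3 look.py w4 jar_small cover_small
```

```text
11.9 [0.63848818 0.08415074 0.11371002] [2.22116143e+00 2.22046162e+00 1.17873935e-03] [ 0.8495108  -0.68254825 -1.35565309] 0.28240359294404443
scene jar_small 0.95 [322.7, 280.7] [0.611 0.056 0.004] [0.671 0.116 0.063]
  circ [0.6407 0.0847 0.0314] [644.7  88.6]
scene jar_small 0.6 [293.1, 214.9] [ 0.464 -0.2    0.009] [ 0.512 -0.12   0.021]
scene cover_small 0.61 [319.4, 256.6] [0.605 0.052 0.056] [0.67  0.117 0.129]
wrist jar_small 0.74 [323.2, 212.1] [0.604 0.06  0.008] [0.618 0.109 0.063]
  circ [0.6359 0.0846 0.0316] [611.2  84.2]
wrist cover_small 0.61 [327.4, 278.8] [0.602 0.054 0.098] [0.665 0.115 0.13 ]
```

View pics/w4.png

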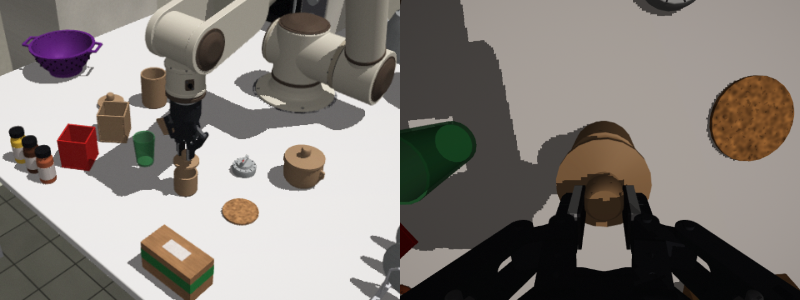

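Emit:
jog_arm --rows '[[[0,0.002,0.015],[0,0,0],1],[[0,0,0.01],[0,0,0],1],[[0,0,0.005],[0,0,0],1],[[0,0,0.002],[0,0,0],1],[[0,0,0.001],[0,0,0],1],[[0,0,0.001],[0,0,0],1],[[0,0,0.001],[0,0,0],1],[[0,0,0],[0,0,0],1],[[0,0,0],[0,0,0],1],[[0,0,0],[0,0,0],1]]'

```text
t: 13.45
tool_pos: [0.6412, 0.0844, 0.0803]
tool_rot: [2.22, 2.22, 0.003]
contact_force: [-6.6, -0.5, 21.5]
finger_gap: 0.284
```

Emit:
jog_arm --rows '[[[0,0,-0.001],[0,0,0],1],[[0,0,0],[0,0,0],1],[[0,0,0],[0,0,0],1],[[0,0,0],[0,0,0],1],[[0,0,0],[0,0,0],1],[[0,0,0],[0,0,0],1],[[0,0,0],[0,0,0],1],[[0,0,0],[0,0,0],1],[[0,0,0],[0,0,0],1],[[0,0,0],[0,0,0],1]]'

```text
t: 14.7
tool_pos: [0.6409, 0.0845, 0.0804]
tool_rot: [2.22, 2.221, 0.002]
contact_force: [-4.5, -0.2, 12.1]
finger_gap: 0.286
```

```bash
python3 look.py w5 jar_small cover_small; python3 - <<'E'
import cv2
a=cv2.imread("pics/w5_scene.png");b=cv2.imread("pics/w5_wrist.png")
cv2.imwrite("pics/w5c.png",cv2.hconcat([cv2.resize(a[210:330,260:380],(400,400)),cv2.resize(b[160:400,200:440],(400,400))]))
E
```

```text
14.7 [0.64089215 0.08446265 0.0803576 ] [2.22047147e+00 2.22054298e+00 2.09339646e-03] [-4.54255443 -0.18670507 12.13817941] 0.28598137872396673
scene jar_small 0.96 [323.9, 285.4] [0.625 0.065 0.002] [0.673 0.116 0.06 ]
  circ [0.6419 0.0849 0.0321] [657.8 100.8]
scene cover_small 0.57 [318.8, 269.0] [0.612 0.058 0.061] [0.672 0.117 0.096]
scene cover_small 0.52 [293.9, 206.3] [ 0.453 -0.201 -0.002] [0.641 0.02  0.174]
wrist jar_small 0.94 [326.9, 214.6] [0.604 0.061 0.01 ] [0.616 0.109 0.052]
wrist cover_small 0.69 [328.9, 280.3] [0.605 0.054 0.066] [0.667 0.115 0.097]
wrist cover_small 0.37 [37.7, 251.9] [ 0.604 -0.079  0.003] [ 0.649 -0.053  0.082]
```

View pics/w5c.png

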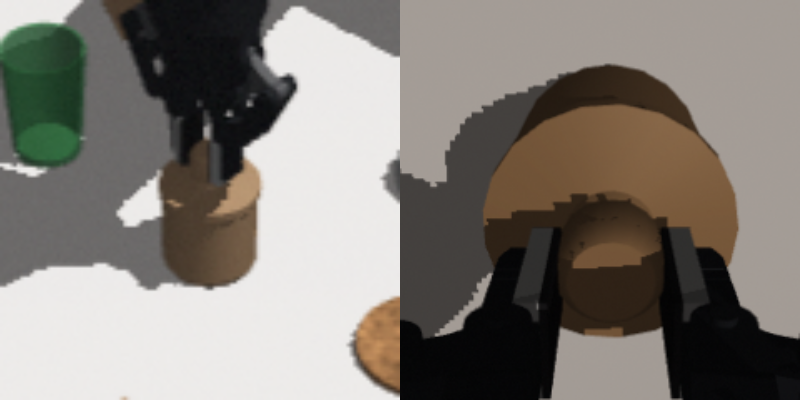

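The small cover is seated: its knob top is at 0.0965 against the expected 0.096, and its flange meets the rim. Releasing it.

Emit:
jog_arm --rows '[[[0,0,-0.0008],[0,0,0],1],[[0,0,0],[0,0,0],0.2],[[0,0,0],[0,0,0],-0.2],[[0,0,0],[0,0,0],-1],[[0,0,0],[0,0,0],-1],[[0,0,0],[0,0,0],-1],[[0,0,-0.02],[0,0,0],-1],[[0,0,-0.035],[0,0,0],-1],[[0,0,-0.03],[0,0,0],-1],[[0,0,0],[0,0,0],-1]]'

```text
t: 16.25
tool_pos: [0.6415, 0.0845, 0.1687]
tool_rot: [2.219, 2.219, 0.006]
contact_force: [0.5, -0.1, -0.1]
finger_gap: 0.997
```

```bash
python3 look.py w6 jar_small cover_small cover_square jar_square
```

```text
16.25 [0.64154594 0.08447421 0.16871676] [2.21873689 2.21884791 0.00584778] [ 0.46375078 -0.06245386 -0.12871142] 0.9974367062016805
scene jar_small 0.79 [320.4, 286.2] [0.624 0.065 0.003] [0.672 0.116 0.057]Traceback (most recent call last):
  File "look.py", line 13, in <module>
    if len(t)>10: print('  circ',np.round(circ(edge(t[:,:2])),4), np.round(np.array(cv2.minAreaRect((t[:,:2]*1000).astype(np.float32))[0]),1))
                                          ~~~~^^^^^^^^^^^^^^^
  File "h.py", line 11, in circ
    c=(p.max(0)+p.min(0))/2
       ~~~~~^^^
    return umr_maximum(a, axis, None, out, keepdims, initial, where)
ValueError: zero-size array to reduction operation maximum which has no identity
```

```bash
sed -i 's/if len(t)>10: print/if len(t)>80: print/; s/^def circ(p):/def circ(p):\n    if len(p)<6: return np.zeros(3)/' h.py look.py; python3 look.py w7 cover_small cover_square jar_square
```

```text
16.35 [0.64047835 0.08441225 0.16534589] [2.22100047e+00 2.22094299e+00 8.51957648e-04] [ 0.06523972 -0.03345582  0.27621349] 0.9999864821882979
scene cover_small 0.96 [321.3, 264.7] [0.569 0.032 0.002] [0.672 0.117 0.096]
scene cover_square 0.77 [307.4, 211.1] [ 0.418 -0.197  0.008] [ 0.508 -0.095  0.04 ]
scene jar_square 0.86 [192.2, 234.8] [ 0.706 -0.274  0.002] [ 0.813 -0.168  0.096]
  circ [ 0.7572 -0.2219  0.0468] [ 757.6 -222.4]
scene jar_square 0.84 [237.4, 205.0] [ 0.553 -0.299  0.002] [ 0.659 -0.193  0.096]
  circ [ 0.6033 -0.2454  0.0466] [ 604.4 -247. ]
wrist cover_small 0.92 [326.5, 237.0] [0.606 0.055 0.067] [0.666 0.115 0.097]
wrist cover_square 0.76 [27.8, 21.3] [ 0.472 -0.153  0.011] [ 0.508 -0.11   0.021]
wrist jar_square 0.87 [20.8, 349.2] [ 0.706 -0.206  0.001] [ 0.768 -0.166  0.074]
```

View pics/w7.png

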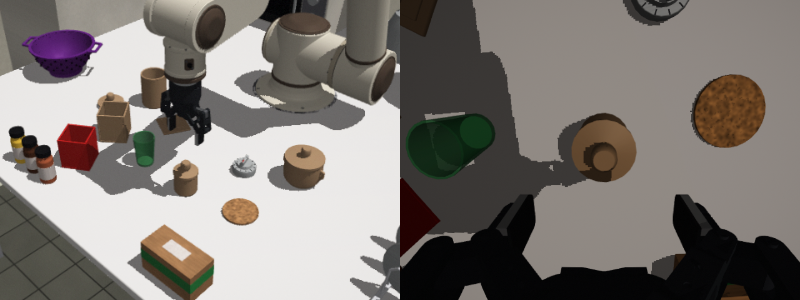

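The small cover is seated (knob top 0.0965, level). Moving to the square cover, with a 27° turn.

Emit:
jog_arm --rows '[[[-0.038,-0.031,0],[0,0,0],-1],[[-0.038,-0.031,0],[0,0,0],-1],[[-0.038,-0.031,0],[0,0,0],-1],[[-0.038,-0.031,0],[0,0,0],-1],[[-0.038,-0.031,0],[0,0,0],-1],[[-0.039,-0.031,0],[0,0,0],-1],[[0,0,0],[0,0,0.157],-1],[[0,0,0],[0,0,0.157],-1],[[0,0,0],[0,0,0.157],-1],[[0,0,0.02],[0,0,0],-1]]'

```text
t: 18.0
tool_pos: [0.455, -0.145, 0.1454]
tool_rot: [2.679, 1.637, 0.002]
contact_force: [0.4, 1.0, -0.6]
finger_gap: 0.999
```

```bash
python3 - <<'E'
from workcell import r
from h import *
c=r.get_calibration("wrist"); p,d=r.snapshot("wrist"); cv2.imwrite("pics/w8.png",p[:,:,::-1])
s=r.state(); M=cv2.Rodrigues(s['tool_rot'])[0]; print(s['tool_pos'],'yaw',np.degrees(np.arctan2(M[1,0],M[0,0])))
for g in r.regions_of("wrist","cover_square")[:2]:
    q=cloud(c,d,g['region'].astype(bool)); print(g['confidence'],g['xy'])
    for lo,hi in((.012,.02),(.036,.05)):
        k=q[(q[:,2]>lo)&(q[:,2]<hi)]; 
        if len(k)>9: print(cv2.minAreaRect((k[:,:2]*1000).astype(np.float32)))
E
```

```text
[ 0.45376848 -0.14432665  0.14217729] yaw 62.97396471129398
0.57 [322.5, 224.7]
((452.3836975097656, -145.28518676757812), (88.28580474853516, 87.76676177978516), 62.25564956665039)
((452.11114501953125, -144.6674041748047), (15.410143852233887, 43.36745834350586), 62.479793548583984)
0.5 [72.7, 271.4]
((423.7025451660156, -314.133544921875), (66.5964584350586, 157.68475341796875), 46.44235610961914)
((393.044189453125, -291.995849609375), (77.61457824707031, 80.85894012451172), 24.279186248779297)
```

View pics/w8.png

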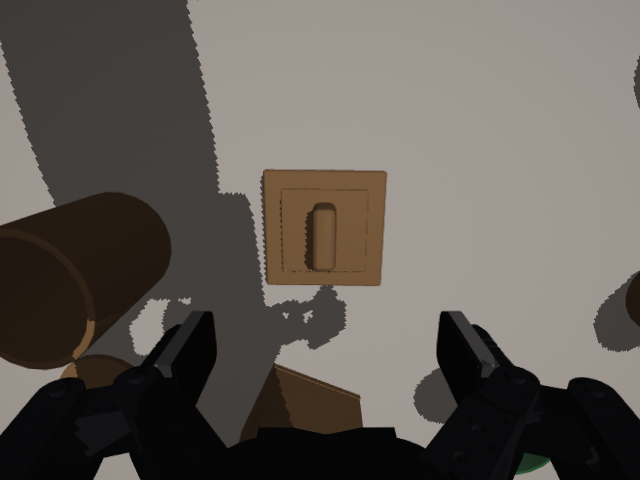

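The wrist view shows the bar at (323,236), aligned with and between the jaws. Descending, gripping and lifting.

Emit:
jog_arm --rows '[[[0,0,0.035],[0,0,0],-1],[[0,0,0.035],[0,0,0],-1],[[0,0,0.03],[0,0,0],-1],[[0,0,0.014],[0,0,0],-1],[[0,0,0],[0,0,0],-1],[[0,0,0],[0,0,0],1],[[0,0,0],[0,0,0],1],[[0,0,0],[0,0,0],1],[[0,0,0],[0,0,0],1],[[0,0,0],[0,0,0],1]]'

```text
t: 19.35
tool_pos: [0.4546, -0.1447, 0.031]
tool_rot: [2.678, 1.642, 0.0]
contact_force: [-1.2, 0.6, 6.1]
finger_gap: 0.174
```

Emit:
jog_arm --rows '[[[0,0,-0.01],[0,0,0],1],[[0,0,-0.03],[0,0,0.107],1],[[0,0,-0.045],[0,0,0.107],1],[[0,0,-0.045],[0,0,0.107],1],[[0,0,0],[0,0,0.106],1],[[0.013,0.043,0],[0,0,0],1],[[0.013,0.043,0],[0,0,0],1],[[0.013,0.043,0],[0,0,0],1],[[0.0135,0.044,0],[0,0,0],1],[[0,0,0],[0,0,0],1]]'

```text
t: 20.6
tool_pos: [0.6045, -0.2485, 0.1597]
tool_rot: [-2.965, -1.036, 0.002]
contact_force: [-0.4, -0.4, -1.3]
finger_gap: 0.175
```

```bash
cat > sq.py <<'E'
import sys
from workcell import r
from h import *
tag=sys.argv[1]
s=r.state(); M=cv2.Rodrigues(s['tool_rot'])[0]; print(s['t'],s['tool_pos'],'yaw',np.degrees(np.arctan2(M[1,0],M[0,0])),s['contact_force'])
z0=float(sys.argv[2])
for cam in("scene","wrist"):
    c=r.get_calibration(cam); p,d=r.snapshot(cam); cv2.imwrite(f"pics/{tag}_{cam}.png",p[:,:,::-1])
    for n in("cover_square","jar_square"):
        for g in r.regions_of(cam,n)[:2]:
            q=cloud(c,d,g['region'].astype(bool)); q=q[np.hypot(q[:,0]-.603,q[:,1]+.247)<.09]
            if len(q)<50: continue
            zz=z0+.013 if 'cover' in n else .094
            k=q[abs(q[:,2]-zz)<.006]
            print(cam,n,g['confidence'],g['xy'],np.round(np.percentile(q[:,2],[2,98]),3), [np.round(x,1) for x in cv2.minAreaRect((k[:,:2]*1000).astype(np.float32))] if len(k)>30 else '')
a=cv2.imread(f"pics/{tag}_scene.png");b=cv2.imread(f"pics/{tag}_wrist.png")
cv2.imwrite(f"pics/{tag}.png",np.hstack([cv2.resize(a[130:280,140:340],(400,300)),cv2.resize(b,(400,300))]))
E
python3 sq.py w9 .12
```

```text
20.6 [ 0.6045355  -0.24849529  0.15966599] yaw 38.507513456978906 [-0.44659661 -0.35822556 -1.31949322]
scene cover_square 0.56 [232.4, 176.2] [0.133 0.171] 
scene jar_square 0.74 [236.0, 208.1] [0.002 0.096] [array([ 606.5, -245.7]), array([88.4, 84.1]), np.float64(39.6)]
wrist cover_square 0.91 [326.6, 267.4] [0.144 0.174] 
wrist jar_square 0.57 [321.2, 186.1] [0.005 0.097] [array([ 577. , -217.1]), array([83. ,  5.6]), np.float64(38.6)]
```

View pics/w9.png

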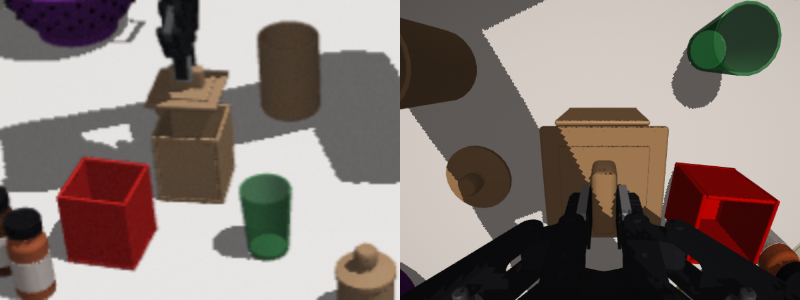

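```bash
python3 sq.py w10 .13
```

```text
20.9 [ 0.60284129 -0.24669042  0.16133235] yaw 38.56316633514239 [-0.22033762 -0.82276813 -1.02881283]
scene cover_square 0.58 [234.9, 174.6] [0.086 0.173] [array([ 605.6, -245.8]), array([93. , 88.4]), np.float64(39.3)]
wrist cover_square 0.85 [325.3, 267.9] [0.145 0.175] [array([ 601.8, -245.8]), array([88.6, 88.4]), np.float64(38.7)]
wrist jar_square 0.9 [323.5, 185.0] [0.004 0.097] [array([ 577.1, -217.5]), array([82.3,  6.8]), np.float64(38.9)]
```

Emit:
jog_arm --rows '[[[-0.001,0.001,0.015],[0,0,0],1],[[0,0,0.015],[0,0,0],1],[[0,0,0.006],[0,0,0],1],[[0,0,0.003],[0,0,0],1],[[0,0,0.001],[0,0,0],1],[[0,0,0.001],[0,0,0],1],[[0,0,0.001],[0,0,0],1],[[0,0,0.001],[0,0,0],1],[[0,0,0],[0,0,0],1],[[0,0,0],[0,0,0],1]]'

```text
t: 22.45
tool_pos: [0.6032, -0.2486, 0.1177]
tool_rot: [2.965, 1.037, -0.0]
contact_force: [-1.2, -0.4, -1.6]
finger_gap: 0.177
```

Not touching yet, so lowering a little more.

Emit:
jog_arm --rows '[[[0,0,0.0005],[0,0,0],1],[[0,0,0.0005],[0,0,0],1],[[0,0,0.0005],[0,0,0],1],[[0,0,0.0005],[0,0,0],1],[[0,0,0],[0,0,0],1],[[0,0,0],[0,0,0],1],[[0,0,0],[0,0,0],1],[[0,0,0],[0,0,0],1],[[0,0,0],[0,0,0],1],[[0,0,0],[0,0,0],1]]'

```text
t: 23.7
tool_pos: [0.6033, -0.2487, 0.1171]
tool_rot: [2.964, 1.037, 0.001]
contact_force: [-6.3, 2.7, 13.5]
finger_gap: 0.175
```

```bash
python3 sq.py w11 .086
```

```text
23.7 [ 0.6032564  -0.24866134  0.1170867 ] yaw 38.55096074339392 [-6.34596087  2.71861001 13.54112005]
scene cover_square 0.86 [234.8, 192.8] [0.097 0.128] [array([ 605.3, -247.5]), array([96. , 85.9]), np.float64(37.1)]
wrist cover_square 0.61 [327.0, 266.4] [0.101 0.131] [array([ 602.1, -247.7]), array([88.3, 88.8]), np.float64(38.8)]
wrist jar_square 0.56 [325.3, 186.4] [0.002 0.086]
```

View pics/w11.png

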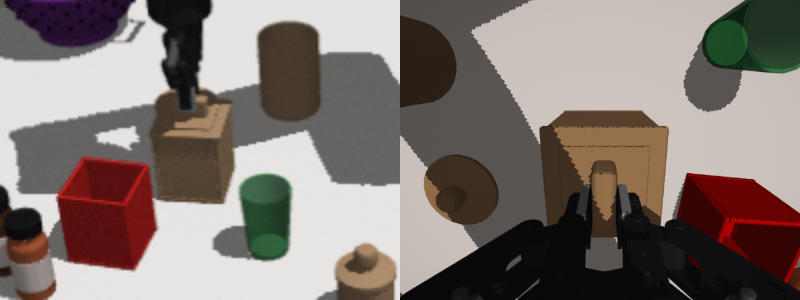

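The square cover is home: its bar top is at about 0.130 as expected, and it is pressing on the rim. Releasing it.

Emit:
jog_arm --rows '[[[0,0,-0.001],[0,0,0],1],[[0,0,0],[0,0,0],0.4],[[0,0,0],[0,0,0],0],[[0,0,0],[0,0,0],-1],[[0,0,0],[0,0,0],-1],[[0,0,0],[0,0,0],-1],[[0,0,-0.02],[0,0,0],-1],[[0,0,-0.03],[0,0,0],-1],[[0,0,-0.03],[0,0,0],-1],[[0,0,0],[0,0,0],-1]]'

```text
t: 25.25
tool_pos: [0.604, -0.249, 0.2007]
tool_rot: [2.962, 1.036, 0.005]
contact_force: [-0.0, -0.1, -0.5]
finger_gap: 1.002
```

```bash
python3 sq.py w12 .086; python3 look.py w12b cover_tall
```

```text
25.25 [ 0.60403466 -0.24903072  0.20071266] yaw 38.55262613781465 [-0.03196817 -0.1328898  -0.48051919]
scene cover_square 0.83 [232.8, 187.9] [0.098 0.13 ] [array([ 605.4, -245.9]), array([94.3, 83.7]), np.float64(38.2)]
scene jar_square 0.67 [237.0, 215.8] [0.    0.092] [array([ 630.4, -220.9]), array([26. , 83.5]), np.float64(53.1)]
wrist cover_square 0.7 [323.9, 239.6] [0.101 0.131] [array([ 601.8, -247.5]), array([88. , 87.5]), np.float64(38.6)]
wrist jar_square 0.78 [498.6, 304.2] [0.21  0.255] 
wrist jar_square 0.65 [325.7, 171.8] [0.003 0.083] 
25.55 [ 0.60287205 -0.24842434  0.19589494] [-2.96464018e+00 -1.03666629e+00  1.50582844e-03] [ 0.88617906 -0.33070587  0.13316541] 0.9968722099982279
wrist cover_tall 0.56 [143.5, 265.7] [ 0.463 -0.429  0.013] [ 0.542 -0.348  0.045]
```

View pics/w12.png

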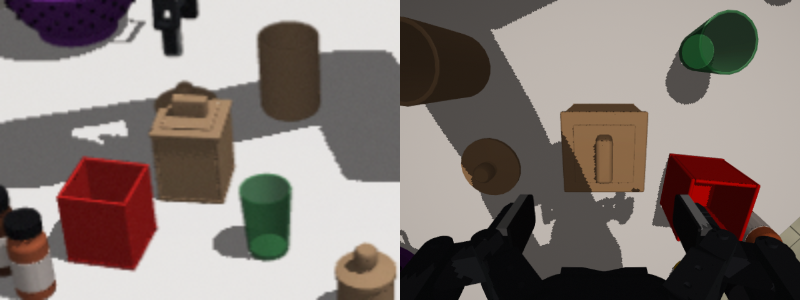

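Emit:
jog_arm --rows '[[[-0.041,0.012,0],[0,0,0],-1],[[-0.0415,0.012,0],[0,0,0],-1],[[-0.0415,0.012,0],[0,0,0],-1],[[-0.0415,0.012,0.01],[0,0,0],-1],[[0,0,0.03],[0,0,0],-1],[[0,0,0.03],[0,0,0],-1],[[0,0,0.03],[0,0,0],-1],[[0,0,0.015],[0,0,0],-1],[[0,0,0],[0,0,0],-1],[[0,0,0],[0,0,0],-1]]'

```text
t: 27.0
tool_pos: [0.5041, -0.3896, 0.0829]
tool_rot: [2.964, 1.037, 0.001]
contact_force: [1.6, -0.3, 0.2]
finger_gap: 1.001
```

```bash
python3 look.py w13 cover_tall jar_tall
```

```text
27.0 [ 0.5040901  -0.38962423  0.08292094] [2.96399140e+00 1.03670450e+00 9.68653497e-04] [ 1.64560487 -0.29352472  0.15468324] 1.0013841799527676
scene cover_tall 0.68 [231.5, 172.7] [ 0.453 -0.432  0.005] [ 0.536 -0.374  0.048]
scene jar_tall 0.93 [288.1, 168.5] [ 0.355 -0.337  0.001] [ 0.437 -0.252  0.112]
  circ [ 0.3953 -0.2949  0.0425] [ 395.8 -294.3]
wrist cover_tall 0.77 [320.9, 256.7] [ 0.462 -0.429  0.015] [ 0.54  -0.35   0.045]
wrist jar_tall 0.96 [260.4, 28.0] [ 0.371 -0.336  0.006] [ 0.433 -0.292  0.113]
  circ [ 0.3918 -0.2962  0.0409] [ 414.5 -325.2]
```

View pics/w13.png

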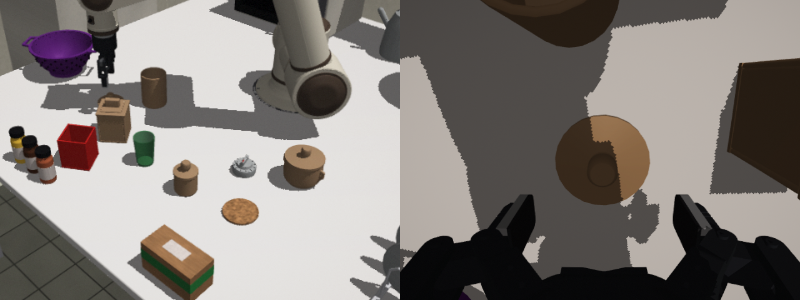

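Emit:
jog_arm --rows '[[[0,0,0.03],[0,0,0],-1],[[0,0,0.02],[0,0,0],-1],[[0,0,0.0055],[0,0,0],-1],[[0,0,0],[0,0,0],-1],[[0,0,0],[0,0,0],1],[[0,0,0],[0,0,0],1],[[0,0,0],[0,0,0],1],[[0,0,0],[0,0,0],1],[[0,0,0],[0,0,0],1],[[0,0,0],[0,0,0],1]]'

```text
t: 28.55
tool_pos: [0.5038, -0.3894, 0.0267]
tool_rot: [2.965, 1.037, 0.0]
contact_force: [-1.4, 0.9, 6.1]
finger_gap: 0.285
```

Emit:
jog_arm --rows '[[[0,0,-0.01],[0,0,0],1],[[0,0,-0.04],[0,0,0],1],[[0,0,-0.05],[0,0,0],1],[[0,0,-0.05],[0,0,0],1],[[0,0,-0.005],[0,0,0],1],[[-0.0067,-0.0355,0],[0,0,0],1],[[-0.007,-0.036,0],[0,0,0],1],[[-0.007,-0.036,0],[0,0,0],1],[[-0.007,-0.0353,0],[0,0,0],1],[[0,0,0],[0,0,0],1]]'

```text
t: 29.8
tool_pos: [0.3917, -0.2936, 0.1811]
tool_rot: [-2.965, -1.037, 0.0]
contact_force: [1.2, -0.7, -2.2]
finger_gap: 0.282
```

```bash
python3 look.py w14 cover_tall jar_tall
```

```text
29.8 [ 0.39166186 -0.29355807  0.18112793] [-2.96533343e+00 -1.03700948e+00  3.36684489e-04] [ 1.20321359 -0.72222694 -2.22749503] 0.28159661453915563
scene cover_tall 0.77 [282.7, 129.1] [ 0.356 -0.331  0.165] [ 0.437 -0.252  0.178]
scene jar_tall 0.8 [286.9, 165.9] [ 0.356 -0.336  0.006] [ 0.438 -0.253  0.112]
  circ [ 0.3964 -0.2951  0.0428] [ 395.2 -294.1]
wrist cover_tall 0.64 [321.4, 279.6] [ 0.352 -0.329  0.17 ] [ 0.427 -0.254  0.199]
wrist jar_tall 0.64 [321.3, 197.8] [ 0.35  -0.302  0.005] [ 0.399 -0.253  0.113]
  circ [ 0.3904 -0.2941  0.0408] [ 369.7 -270.6]
```

View pics/w14.png

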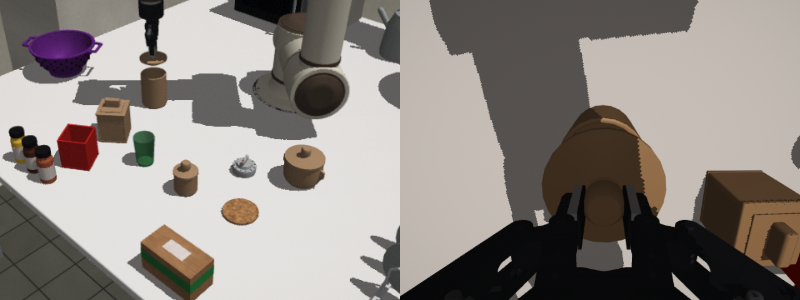

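Emit:
jog_arm --rows '[[[-0.0012,0.002,0.01],[0,0,0],1],[[0,0,0.015],[0,0,0],1],[[0,0,0.015],[0,0,0],1],[[0,0,0.006],[0,0,0],1],[[0,0,0.003],[0,0,0],1],[[0,0,0.001],[0,0,0],1],[[0,0,0.001],[0,0,0],1],[[0,0,0],[0,0,0],1],[[0,0,0],[0,0,0],1],[[0,0,0],[0,0,0],1]]'

```text
t: 31.35
tool_pos: [0.3933, -0.2972, 0.1302]
tool_rot: [2.965, 1.037, 0.0]
contact_force: [-0.2, -0.5, -1.0]
finger_gap: 0.287
```

Emit:
jog_arm --rows '[[[0,0,0.0005],[0,0,0],1],[[0,0,0.0005],[0,0,0],1],[[0,0,0.0005],[0,0,0],1],[[0,0,0.0005],[0,0,0],1],[[0,0,0],[0,0,0],1],[[0,0,0],[0,0,0],1],[[0,0,0],[0,0,0],1],[[0,0,0],[0,0,0],1],[[0,0,0],[0,0,0],1],[[0,0,0],[0,0,0],1]]'

```text
t: 32.6
tool_pos: [0.3933, -0.2972, 0.1286]
tool_rot: [2.965, 1.037, 0.0]
contact_force: [-2.7, 1.7, 6.1]
finger_gap: 0.279
```

```bash
python3 look.py w15 cover_tall jar_tall
```

```text
32.6 [ 0.39332301 -0.29721439  0.12864731] [2.96500466e+00 1.03681155e+00 1.93367776e-04] [-2.66227983  1.70475894  6.12599378] 0.27924373139330333
scene cover_tall 0.97 [283.3, 146.0] [ 0.357 -0.334  0.112] [ 0.438 -0.255  0.124]
scene jar_tall 0.75 [286.8, 173.0] [ 0.373 -0.31   0.004] [ 0.438 -0.253  0.108]
wrist cover_tall 0.69 [326.6, 282.1] [ 0.352 -0.331  0.117] [ 0.427 -0.256  0.147]
wrist jar_tall 0.61 [325.2, 198.3] [ 0.35  -0.288  0.011] [ 0.393 -0.253  0.11 ]
  circ [ 0.3912 -0.2951  0.0419] [ 365.2 -267.4]
wrist jar_tall 0.18 [615.6, 407.6] [ 0.543 -0.271  0.097] [ 0.605 -0.23   0.106]
  circ [ 0.5921 -0.2403  0.0297] [ 583.  -258.6]
```

View pics/w15.png

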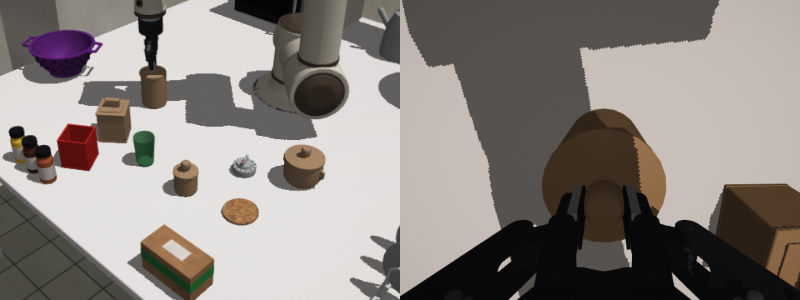

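The tall cover touches home at the expected height. Releasing it and backing away upward.

Emit:
jog_arm --rows '[[[0,0,-0.0004],[0,0,0],1],[[0,0,0],[0,0,0],0.2],[[0,0,0],[0,0,0],-0.2],[[0,0,0],[0,0,0],-1],[[0,0,0],[0,0,0],-1],[[0,0,0],[0,0,0],-1],[[0,0,-0.02],[0,0,0],-1],[[0,0,-0.035],[0,0,0],-1],[[0,0,-0.04],[0,0,0],-1],[[0,0,-0.01],[0,0,0],-1]]'

```text
t: 34.15
tool_pos: [0.3938, -0.2976, 0.236]
tool_rot: [2.962, 1.036, 0.002]
contact_force: [0.2, -0.3, 0.8]
finger_gap: 0.999
```

```bash
cat > fin.py <<'E'
from workcell import r
from h import *
print(r.state()['t'],r.state()['contact_force'])
H=dict(bowl=(.066,.387,.285),tall=(.102,.3935,-.295),small=(.052,.638,.0855),square=(.086,.603,-.2475))
for cam in("top","scene"):
    p,d=r.snapshot(cam); c=r.get_calibration(cam); cv2.imwrite(f"pics/fin_{cam}.png",p[:,:,::-1])
    P=cloud(c,d)
    for n,(h,x,y) in H.items():
        q=P[np.hypot(P[:,0]-x,P[:,1]-y)<.075]
        k=q[(abs(q[:,2]-h-.014)<.0045)]; t=q[(q[:,2]>h+.036)&(q[:,2]<h+.05)]
        m=np.hypot(k[:,0]-x,k[:,1]-y)<.065; k=k[m]
        A=np.c_[k[:,:2],np.ones(len(k))]; s=np.linalg.lstsq(A,k[:,2],rcond=None)[0]
        print(cam,n,'flange',np.round(circ(edge(k[:,:2])),4),'top z - expected',np.round(np.percentile(t[:,2],95)-h-.044,4) if len(t) else None,'slope',np.round(s[:2],3))
    for n in("timer","glass"):
        g=r.regions_of(cam,n)[0]; q=cloud(c,d,g['region'].astype(bool)); k=q[abs(q[:,2]-ZT[n])<.006]
        print(cam,n,np.round(circ(edge(k[:,:2])),4))
a=cv2.imread("pics/fin_top.png");b=cv2.imread("pics/fin_scene.png")
cv2.imwrite("pics/fin.png",np.hstack([cv2.resize(a[110:350,110:530],(400,300)),cv2.resize(b[130:340,200:500],(400,300))]))
E
python3 fin.py
```

```text
34.15 [ 0.22114048 -0.31238549  0.7555953 ]
top bowl flange [0.3879 0.2865 0.0533] top z - expected 0.0027 slope [0.002 0.003]
top tall flange [ 0.3944 -0.2932  0.0415] top z - expected 0.0028 slope [-0.004 -0.012]
top small flange [0.6374 0.0856 0.0328] top z - expected 0.002 slope [0.003 0.002]
top square flange [ 0.6028 -0.2466  0.0474] top z - expected 0.002 slope [-0.001  0.   ]
top timer [0.4652 0.1466 0.033 ]
top glass [ 0.6299 -0.0817  0.0302]
scene bowl flange [0.391  0.2852 0.0542] top z - expected 0.0007 slope [-0.008 -0.001]
scene tall flange [ 0.3974 -0.2954  0.0429] top z - expected 0.0015 slope [-0.015 -0.019]
scene small flange [0.6407 0.0852 0.0334] top z - expected 0.0015 slope [-0.021 -0.012]
scene square flange [ 0.6049 -0.2463  0.0481] top z - expected 0.0013 slope [-0.004 -0.009]
scene timer [0.4711 0.1478 0.0318]
scene glass [ 0.6332 -0.0829  0.0303]
```

View pics/fin.png

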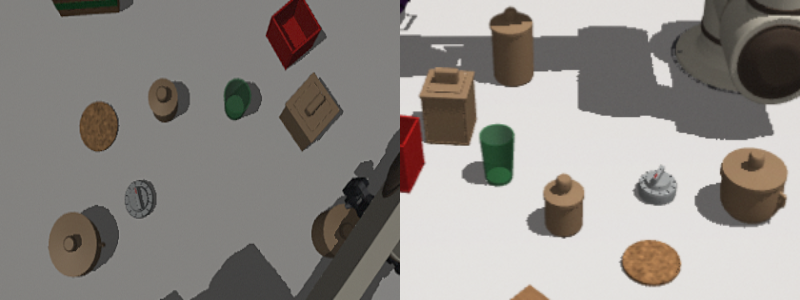

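```bash
python3 look.py w16 cover_tall jar_tall; python3 - <<'E'
from workcell import r
from h import *
p,d=r.snapshot("wrist"); c=r.get_calibration("wrist"); P=cloud(c,d)
q=P[(np.hypot(P[:,0]-.392,P[:,1]+.295)<.042)&(np.hypot(P[:,0]-.392,P[:,1]+.295)>.03)&(P[:,2]<.125)&(P[:,2]>.11)]
print(len(q),np.linalg.lstsq(np.c_[q[:,:2],np.ones(len(q))],q[:,2],rcond=None)[0],q[:,2].mean())
E
```

```text
34.45 [ 0.3929956  -0.29685246  0.23227172] [-2.96395257e+00 -1.03647114e+00  1.35489526e-03] [ 0.01622025 -0.20496054 -0.43346187] 1.0025962216498074
scene cover_tall 0.96 [281.7, 145.2] [ 0.356 -0.336  0.113] [ 0.437 -0.256  0.146]
scene jar_tall 0.91 [284.4, 172.6] [ 0.377 -0.311  0.003] [ 0.438 -0.252  0.107]
wrist cover_tall 0.93 [323.5, 233.4] [ 0.353 -0.335  0.117] [ 0.432 -0.257  0.147]
wrist jar_tall 0.79 [324.1, 172.7] [ 0.349 -0.289  0.011] [ 0.393 -0.253  0.108]
5301 [ 0.00131614 -0.00485966  0.11707952] 0.1190167768032479
```

View pics/w16.png

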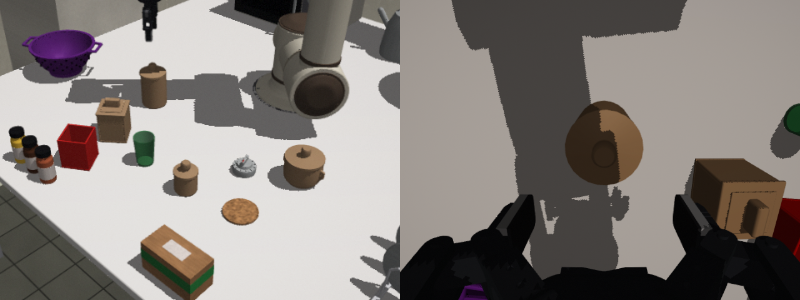

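The tall cover is level (slope under 0.006), at home height and centred to 1–2 mm. All four covers are on, so I'm handing in.

```bash
python3 -c "
from workcell import r
print(r.sign_off())"
```

```text
the job is handed in; nothing more can be done
None
```

I put all four covers on their own jars (bowl, small, square, tall) and handed the job in at about 34.5 s of the 106 s allowed. Each cover was lowered slowly to its home height and let go there. The small, square and tall covers were felt touching the jar first. The bowl cover was not, but it can have been no more than about 1 mm above its rim.

**Covers:** in the last checks every cover was within about 3 mm of its jar's axis. Knob and bar tops read 0.7 to 2.8 mm high. Before anything moved, the jar rims and the glass read up to 2 mm high in the top camera, so I take this as camera error. Slopes were at most about 0.02 rad.

**Jars, egg timer and glass:** the covers now sit within about 3 mm of where the jars were first measured, so no sizeable jar shift showed. The egg timer and tea glass read where they were at the start.

**Disagreements:** the top and scene cameras differ by about 3–6 mm in x, so I used their mean, checked against the wrist camera. The arm partly hid the tall jar in the final top view, so I checked its cover again with the wrist camera, and it was level and home. I got no verdict from the hand-in.

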